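# Add a macaron box to the pile and press it

## Task

Take the pink macaron box from the sloping rack and add it to the pile standing in the steel lift, lying flat on its base, centred and square with the pile: nobody knows how high the pile stands, so lower the box gently until it rests on the pile before you let go. Then set the steel hand press, just as gently and again letting go only once it rests, lengthwise on the middle of the pink box to keep its glued lid shut. Leave the mint-green box and everything else where it is.

Things in the scene. Friction and masses are not known exactly. Their poses are not given: they have to be found in the camera images.
- pink_center (a point): Centre (half-way up) of the pink macaron box to move: closed rigid carton 150 x 56 x 50 mm (x, y, z) with a white band round its middle, 0.13-0.25 kg. x along its length, z from base to lid. At first it lies on its base in either lane of the rack, sloping 30 degrees with its length down the slope. The other box is 60 mm away on one side, a 14 mm high side rail 29 mm away on the other.
- mint_center (a point): The mint-green macaron box in the rack's other lane, same shape, size and axes as the pink one; this point is its centre. To be left where it is.
- lift_mouth (a point): Rim centre of the carton lift: fixed upright steel well 172 x 84 mm (x, y), 78 mm high, on a 200 x 110 mm foot; this point is 78 mm above the table. x: the length of the boxes in it (both ends alike), z up. A pile of like boxes (cream, lilac), centred on this z axis, rises out of it; its flat top is 7 to 57 mm above the rim and gives about 1 mm per 4 N, 10 mm at most.
- press_grip (a point): Centre of the grip of the steel hand press (0.4-0.65 kg): a dark plate 130 x 50 x 8 mm (x, y, z) with a dark wooden grip bar above it, 106 mm long (x), 16 wide (y), 14 high. This point is 45 mm above the plate's underside; a free gap of 30 mm lies between plate and bar. x along its length, z up. At first it stands on the table between rack and lift, nearer the robot.
- press_base (a point): The centre of the underside of the hand press, 45 mm below the grip's centre; same axes.
- rack: Fixed two-lane rack, 250 mm wide (y), 150 mm deep (x), 110 mm high at its far (+x) edge. Its white board slopes 30 degrees, falling towards its -x side (the robot's), where a low lip, 13 mm above the board, stops the boxes. Origin on the table under its centre.
- bowl: Steel mixing bowl, 170 mm across, 75 mm high, loose; origin under its centre. A bystander.
- jar: Amber glass jar, 64 mm across, 100 mm high, loose; origin under its centre. A bystander.
- cup: White ceramic cup, 70 mm across, 80 mm high, loose; origin under its centre. A bystander.
- spatula: Spatula lying on the table at the left, handle towards the table middle, loose; origin under it. A bystander.
There are look-alikes about, which are no part of the job. Of the things that look like the part that bears pink_center, the middle-sized one is meant. Leave any purple look-alike of the part that bears press_grip alone.

How it is judged:
By the outcome, as a careful person would: the job done as asked, in the order asked, and still so for the second after the job is handed in, with the robot touching nothing.
It also fails if it takes over 64 s, if anything falls off the work surface, if the arm or the gripper's body presses on something with over 40 N, if the wrist force passes 120 N, or if a joint passes its speed limit or range.

## Robot

A 6-joint arm with a two-finger parallel gripper is mounted at the origin on the work surface. World frame = base frame: x ahead of the robot, y to its left, z up, the work surface at z = 0. Lengths are in m, angles in rad, forces in N, time in s.
With the tool pointing down it reaches from about 0.225 to 0.875 m from the base axis. Payload 3.4 kg.
Tool frame: the origin (TCP) lies midway between the tips of the shut fingers; the grasp point (between the pads) lies 19 mm behind it; x points along the fingers, z is the direction in which the jaws open and shut, and the axes are right-handed (so a half turn about x gives the same grasp; the last joint's range is limited). The gripper opens to 85 mm and grips with 20 to 120 N. Pads are 22 mm wide; open, the fingers measure 114 mm over their backs; the gripper's body (76 mm by 85 mm) begins 54 mm behind the grasp point. The pads swing forward as they close: fully open they stand 13 mm farther back than shut.
Start: joints at [1.113, 0.276, 1.505, -0, 1.361, -0.121], TCP at [0.19, 0.543, 0.209] pointing down, gripper open.
Joint ranges: [-2.89, 2.89], [-0.75, 2.08], [0.22, 2.7], [-1.18, 4.32], [0.11, 2.71], [-2.7, 2.7]. Speed limits (rad/s): [2.57, 2.57, 3.14, 3.14, 3.14, 3.14].

## Interface

Orientations are given as a unit quaternion [w, x, y, z].
In Python, from rig import manip, eyes gives the robot as it stands. The module is installed in compiled form; this text tells all that it offers.
- The arm moves only by the shell command python3 -m crank 'ROWS' [FORCE]. ROWS is JSON, a list of rows, each a list of 7 numbers: the shift along the tool's x, y, z in cm, then the turn, a rotation vector about the tool's x, y, z in degrees, then the finger opening in cm, from 0 to 8.54. A call has 1 to 5 rows; each row is the pose to reach, as a shift and turn from the pose commanded when the call began, along the tool's axes at that moment; what a row does not reach only later rows make up. A row lasts 1/8 s, in which the tool goes at most 62.5 mm and 10.7 degrees, less where a joint would pass 70% of its speed; a pose out of reach is approached as far as the arm can. A call with a gripper value outside its range is refused whole. The fingers move at their own pace and stop on an object; FORCE is the grip in N (left out, the last holds). Time passes only in rows, so rows that repeat a pose let the fingers close. It gives the time, the measured TCP pose, the force and the opening at its end, in the units of the state.
- manip.get_state(): the state, without advancing time (a new reading comes with each control period).
- eyes.get_image(name): name is "scene" or "top" or "wrist"; returns a dict with "color" (384x512x3 uint8, blue, green, red), "z_map" (384x512 float32, m along the optical axis (not along the pixel's ray), 0 where there is no reading), "vertical_fov" (degrees; the focal length in pixels is half the picture's height over the tangent of half this angle, whatever the lens; pixels are square), "cx", "cy" (the principal point, pixels), "eye" and "attitude" of the camera in the world. Camera axes: x right, y up, looking along -z (the intrinsics and any distortion apply to the point x, -y, -z); pixel columns grow to the right and rows downward; lengths in m; the calibration is good to about 2 mm. A picture is of the moment at which its call begins.
- manip.sign_off(): hands the job in, once; it reports no verdict.
The state is a dict: "clock": time; "qpos": joint angles; "qd": joint speeds; "effort": joint torques, N m; "position": TCP position; "ee_rot": TCP orientation; "contact_force": force on the tool from outside, world axes, zero at the start; "moment": the same for the moment, N m; "width": finger opening in m.
Only numpy, scipy, OpenCV 4.12 (cv2) and the standard library are available. Lean on these libraries where they do the work, as an engineer would, in place of code of your own. Each camera call takes 0.05 s, during which the arm holds its last target.

## Working session

There is one attempt and no reset: what is moved stays moved. The work goes in short steps, Python scripts to look and compute and a shell command to move; the robot and the scene stay as the last step left them, time stands still between calls to the robot, and variables do not carry over. Pictures are saved under pics/ and viewed, and the job is handed in when it is done.

```bash
mkdir -p pics; ls; python3 - <<'E'
from rig import manip, eyes
import cv2,numpy as np
s=manip.get_state(); print({k:np.round(v,3).tolist() for k,v in s.items()})
for n in ["scene","top","wrist"]:
    d=eyes.get_image(n); cv2.imwrite(f"pics/{n}0.png",d["color"]); np.savez(f"pics/{n}0.npz",**d)
    print(n,{k:d[k] for k in d if k not in("color","z_map")})
E
```

```text
pics
{'clock': 0.0, 'qpos': [1.113, 0.277, 1.506, 0.0, 1.361, -0.121], 'qd': [0.0, 0.002, 0.002, 0.001, -0.001, 0.001], 'effort': [0.001, -41.678, -24.58, -0.0, 0.011, -0.0], 'position': [0.19, 0.542, 0.208], 'ee_rot': [0.576, -0.409, 0.577, 0.409], 'contact_force': [0.036, 0.032, 0.554], 'moment': [0.023, -0.056, 0.049], 'width': 0.085}
scene {'vertical_fov': 56.76046014981207, 'cx': 256.8495188050668, 'cy': 194.5023913467836, 'eye': array([ 0.73911388, -0.48107909,  1.01212804]), 'attitude': array([0.92226536, 0.26450322, 0.0710752 , 0.2727874 ])}
top {'vertical_fov': 43.133381134551136, 'cx': 259.9972171804992, 'cy': 192.49252756968917, 'eye': array([0.33237952, 0.02092802, 1.8084853 ]), 'attitude': array([-0.70636948, -0.02171233,  0.02343017,  0.70712217])}
wrist {'vertical_fov': 62.62208292760106, 'cx': 252.19760735724262, 'cy': 193.71565628760567, 'eye': array([0.1168322 , 0.56780835, 0.37340967]), 'attitude': array([ 0.80626254, -0.12628308, -0.08792449,  0.571194  ])}
```

View pics/scene0.png

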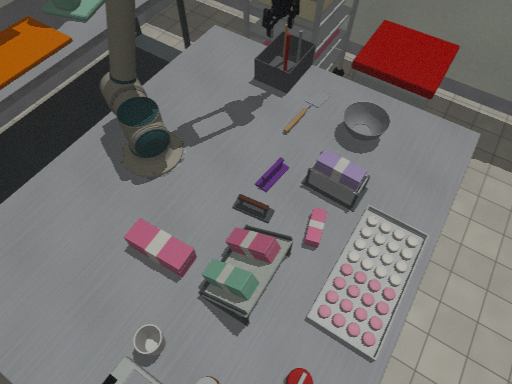

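View pics/top0.png

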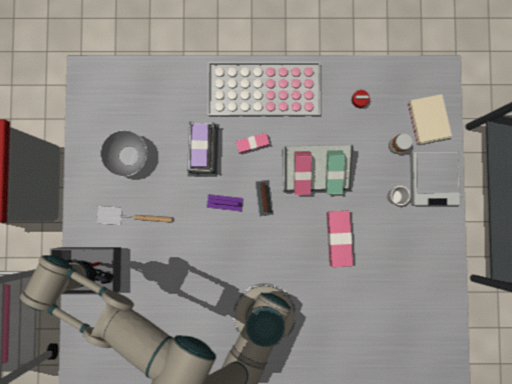

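View pics/wrist0.png

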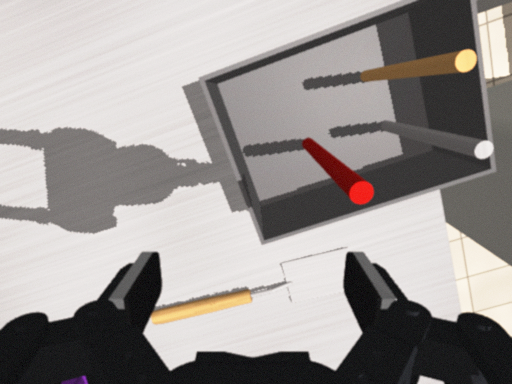

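The scene view shows three pink boxes: a large one on the table at (160,247), a small one on the table at (316,228), and one in the rack beside the mint box at (252,245). The rack one is middle-sized and matches the description. The dark press with the wooden grip is at (253,207); its purple look-alike is at (272,174). The lift, with a lilac box on top, is at (338,175). Next I'll confirm these in a crop and measure them.

```bash
cat > h.py <<'E'
import numpy as np, cv2
from scipy.spatial.transform import Rotation as R
def rot(q): q=np.asarray(q); return R.from_quat([q[1],q[2],q[3],q[0]])
def cloud(d):
    z=d["z_map"]; f=192/np.tan(np.radians(float(d["vertical_fov"]))/2)
    v,u=np.mgrid[0:384,0:512]
    P=np.stack([(u-d["cx"])/f*z,-(v-d["cy"])/f*z,-z],-1)
    W=rot(d["attitude"]).apply(P.reshape(-1,3)).reshape(384,512,3)+d["eye"]
    W[z<=0]=np.nan
    return W
def rect(pts2):
    r=cv2.minAreaRect((pts2*1000).astype(np.float32)); b=cv2.boxPoints(r)
    e=b[1]-b[0],b[2]-b[1]
    l=max(e,key=np.linalg.norm)
    return np.round(r[0],1),np.round(sorted(r[1]),1),round(np.degrees(np.arctan2(l[1],l[0]))%180,2)
def hsv(d): return cv2.cvtColor(d["color"],cv2.COLOR_BGR2HSV)
E
python3 - <<'E'
from h import *
for n in ["scene","top"]:
    d=dict(np.load(f"pics/{n}0.npz")); W=cloud(d); H=hsv(d)
    big=cv2.resize(d["color"][150:330,100:400] if n=="scene" else d["color"][100:280,170:400],None,fx=2.6,fy=2.6,interpolation=cv2.INTER_CUBIC); cv2.imwrite(f"pics/{n}_crop.png",big)
    t=np.abs(W[...,2])<.02
    print(n,"table z",np.nanmedian(W[...,2][t]))
    m={"pink":(H[...,0]>160)&(H[...,0]<178)&(H[...,1]>120),"mint":(H[...,0]>65)&(H[...,0]<90)&(H[...,1]>60),"purp":(H[...,0]>122)&(H[...,0]<150)&(H[...,1]>50)}
    for k,mm in m.items():
        nn,lab,st,c=cv2.connectedComponentsWithStats(mm.astype(np.uint8))
        for i in range(1,nn):
            if st[i,4]>60:
                P=W[lab==i]; P=P[np.isfinite(P[:,2])]
                if len(P)<20 or abs(P[:,1]).max()>1: continue
                print(k,c[i].round(),st[i,4],np.median(P,0).round(3),P.min(0).round(3),P.max(0).round(3))
E
```

```text
scene table z -3.2705540396027466e-05
mint [64.  8.] 309 [-0.88   0.404  0.031] [-1.028  0.356  0.008] [-0.802  0.508  0.087]
mint [93.  9.] 98 [-0.812  0.495  0.018] [-0.847  0.411  0.003] [-0.786  0.596  0.036]
mint [156. 143.] 65 [ 0.088 -0.036  0.143] [ 0.075 -0.062  0.116] [ 0.098 -0.015  0.176]
mint [214. 271.] 323 [ 0.47  -0.258  0.08 ] [ 0.443 -0.282  0.031] [ 0.51  -0.226  0.097]
mint [241. 283.] 648 [ 0.562 -0.255  0.123] [ 0.52  -0.281  0.077] [ 0.594 -0.224  0.142]
purp [327. 162.] 351 [0.567 0.214 0.119] [0.54  0.197 0.074] [0.595 0.257 0.124]
purp [272. 175.] 502 [0.418 0.135 0.009] [ 0.383  0.077 -0.004] [0.444 0.237 0.056]
purp [352. 176.] 396 [0.657 0.209 0.118] [0.628 0.195 0.072] [0.687 0.254 0.125]
top table z 0.00040737398489398835
pink [302. 163.] 174 [ 0.542 -0.132  0.126] [ 0.519 -0.157  0.107] [ 0.57  -0.108  0.147]
pink [302. 187.] 157 [ 0.462 -0.134  0.08 ] [ 0.441 -0.167  0.031] [ 0.484 -0.11   0.099]
mint [335. 162.] 249 [ 0.546 -0.246  0.127] [ 0.519 -0.274  0.105] [ 0.574 -0.218  0.148]
mint [334. 186.] 215 [ 0.465 -0.249  0.08 ] [ 0.441 -0.29  -0.002] [ 0.487 -0.22   0.101]
mint [263. 334.] 61 [-0.022  0.005  0.22 ] [-0.045 -0.015  0.212] [0.003 0.03  0.231]
purp [200. 132.] 197 [0.654 0.227 0.12 ] [0.629 0.202 0.078] [0.68  0.256 0.128]
purp [199. 158.] 193 [0.562 0.23  0.12 ] [0.534 0.205 0.082] [0.59  0.259 0.131]
purp [224. 202.] 470 [0.41  0.147 0.01 ] [ 0.382  0.083 -0.005] [0.443 0.214 0.064]
```

View pics/scene_crop.png

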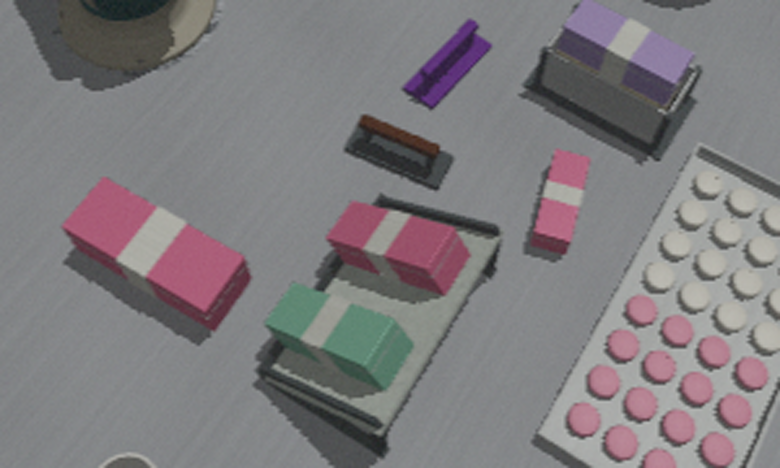

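View pics/top_crop.png

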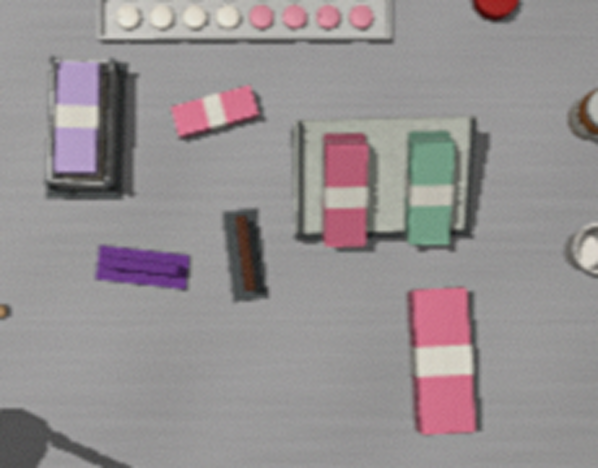

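```bash
python3 - <<'E'
from h import *
for n in ["scene","top"]:
    d=dict(np.load(f"pics/{n}0.npz")); W=cloud(d); 
    # lift pile top
    s=(W[...,0]>.5)&(W[...,0]<.75)&(W[...,1]>.13)&(W[...,1]<.32)&(W[...,2]>.1)
    P=W[s]; zt=np.median(P[:,2]); P=P[abs(P[:,2]-zt)<.008]
    print(n,"lift top z",zt,len(P),rect(P[:,:2]), np.std(P[:,2]))
    s=(W[...,0]>.5)&(W[...,0]<.75)&(W[...,1]>.1)&(W[...,1]<.32)&(abs(W[...,2]-.078)<.006)
    P=W[s]; print(" rim",len(P),rect(P[:,:2]))
    s=(W[...,0]>.32)&(W[...,0]<.5)&(W[...,1]>-.03)&(W[...,1]<.08)&(W[...,2]>.035)&(W[...,2]<.07)
    P=W[s]; print(" grip",len(P),np.median(P[:,2]) if len(P) else 0, rect(P[:,:2]))
    # box tops in rack-frame: plane normal (-sin30,0,cos30)
    nv=np.array([-.5,0,.866])
    for nm,y0,y1 in(("pink",-.19,-.09),("mint",-.3,-.2)):
        s=(W[...,0]>.38)&(W[...,0]<.64)&(W[...,1]>y0)&(W[...,1]<y1)&(W[...,2]>.03)
        P=W[s]; h=P@nv; hh,e=np.histogram(h,40); 
        k=np.median(h[h>np.percentile(h,95)-.012]); Q=P[abs(h-k)<.006]
        c=Q.mean(0); sv=np.linalg.svd(Q-c)[2][2]; sv*=np.sign(sv[2])
        a=Q@np.array([.866,0,.5]); print(nm,len(Q),"h",k,"normal",sv.round(3),rect(np.c_[a,Q[:,1]]))
E
```

```text
scene lift top z 0.11908907856455453 758 (array([611.4, 227.1]), array([ 61.8, 149.3]), np.float32(178.18)) 0.0022824234937205362
 rim 272 (array([611.3, 228.3]), array([ 91.5, 179.1]), np.float32(178.23))
 grip 189 0.05029550133590932 (array([430.2,  -1.2]), array([ 17.7, 104.9]), np.float32(6.92))
pink 780 h -0.16238483588264485 normal [-0.497 -0.019  0.868] (array([ 487.3, -136.7]), array([ 58.2, 151.3]), np.float32(1.53))
mint 923 h -0.16366260481743605 normal [-0.494 -0.015  0.869] (array([ 454.1, -256.4]), array([ 66.2, 225.3]), np.float32(5.41))
top lift top z 0.11956357331279144 664 (array([608.6, 232. ]), array([ 56.6, 150.4]), np.float32(177.83)) 0.003540753208901366
 rim 189 (array([609. , 231.7]), array([ 86.9, 179.5]), np.float32(177.85))
 grip 127 0.0514652899956376 (array([428.5,   4.4]), array([ 15.4, 104.3]), np.float32(6.93))
pink 566 h -0.1616525445479925 normal [-0.5   -0.018  0.866] (array([ 486.3, -131.5]), array([ 57.1, 154.1]), np.float32(1.62))
mint 550 h -0.16271972544973012 normal [-0.496 -0.     0.868] (array([ 489.7, -247.7]), array([ 57.5, 151.2]), np.float32(0.8))
```

Both crops confirm the choice: pink box in the rack next to mint, dark press with the wooden bar, lilac-topped lift. The measured top is 151x57 mm with a 30° normal, which fits the description. I'll get a pre-grasp pose.

```bash
cat >> h.py <<'E'
def Rt(down,jaw):
    x=np.array(down,float); x/=np.linalg.norm(x); z=np.array(jaw,float); z-=x*(z@x); z/=np.linalg.norm(z)
    return R.from_matrix(np.c_[x,np.cross(z,x),z])
def go(pos,Rg,st):
    """shift cm / turn deg from measured pose; picks the jaw sign with smaller turn"""
    R0=rot(st["ee_rot"]); p=R0.inv().apply(np.array(pos)-st["position"])*100
    for k in (0,180):
        t=(R0.inv()*Rg*R.from_euler('x',k,degrees=True)).as_rotvec(degrees=True)
        print("sh",p.round(2),"turn",t.round(1),"|",np.linalg.norm(p).round(1),np.linalg.norm(t).round(1))
def rackpose(yaw_deg,C,off):
    """tool pose for box: off = TCP distance above box centre along normal"""
    y=np.radians(yaw_deg); n=np.array([-.5*np.cos(y),-.5*np.sin(y),.866025]); j=[-np.sin(y),np.cos(y),0]
    return np.array(C)+n*off, Rt(-n,j)
E
python3 - <<'E'
from h import *
from rig import manip
s=manip.get_state()
print(rot(s["ee_rot"]).as_matrix().round(2))
p,Rg=rackpose(1.8,[.515,-.134,.0815],.13); print(p); go(p,Rg,s)
E
```

```text
[[-0.   -0.94  0.33]
 [-0.    0.33  0.94]
 [-1.    0.   -0.  ]]
[ 0.45003207 -0.1360417   0.19408325]
sh [  1.45 -46.97 -55.43] turn [-20.6  -5.6 -29.7] | 72.7 36.6
sh [  1.45 -46.97 -55.43] turn [154.  -41.3   7.8] | 72.7 159.7
```

```bash
python3 -m crank '[[-3,-8,-9,-3,-1,-4,8.5],[-3,-16,-18.5,-7,-2,-10,8.5],[-3,-24,-28,-10,-3,-15,8.5],[-3,-30,-36,-13,-3.5,-19,8.5],[-3,-34,-41,-16,-4.5,-23,8.5]]'; python3 - <<'E'
from h import *
from rig import manip
s=manip.get_state()
p,Rg=rackpose(1.8,[.515,-.134,.0815],.15); print(p); go(p,Rg,s)
E
```

```text
clock: 0.78
position: [0.3007, 0.2513, 0.2343]
ee_rot: [0.606, -0.577, 0.397, 0.378]
contact_force: [1.2, -0.2, -0.3]
width: 0.0851
[ 0.44003701 -0.13635581  0.21140375]
sh [  7.66 -13.78 -38.13] turn [-4.5 -1.  -6.4] | 41.3 7.9
sh [  7.66 -13.78 -38.13] turn [175.3  -9.9   1.5] | 41.3 175.5
```

```bash
python3 -m crank '[[1.5,-2.5,-5,-2,0,-2,8.5],[2.5,-4,-10,-4,-1,-4,8.5],[3.5,-5.5,-15,-4,-1,-6,8.5],[4.5,-7.5,-20,-4,-1,-6,8.5],[5,-9,-25,-4,-1,-6,8.5]]'; python3 -m crank '[[0,0,0,0,0,0,8.5],[0,0,0,0,0,0,8.5]]'; python3 - <<'E'
from h import *
from rig import manip
s=manip.get_state()
p,Rg=rackpose(1.8,[.515,-.134,.0815],.15); print(p); go(p,Rg,s)
E
```

```text
clock: 1.4
position: [0.3788, 0.0347, 0.2172]
ee_rot: [-0.607, 0.611, -0.352, -0.367]
contact_force: [0.7, -0.4, 0.3]
width: 0.0852
clock: 1.65
position: [0.3786, 0.0357, 0.2167]
ee_rot: [-0.607, 0.61, -0.353, -0.368]
contact_force: [-0.7, -0.1, -0.6]
width: 0.0848
[ 0.44003701 -0.13635581  0.21140375]
sh [  3.14  -4.9  -17.32] turn [-0.8  0.1 -1.3] | 18.3 1.5
sh [  3.14  -4.9  -17.32] turn [ 1.792e+02 -2.000e+00 -1.000e-01] | 18.3 179.2
```

```bash
python3 -m crank '[[1,-1.6,-5.8,-0.8,0,-1.3,8.5],[2,-3.2,-11.5,-0.8,0,-1.3,8.5],[3.1,-4.9,-17.3,-0.8,0,-1.3,8.5],[3.1,-4.9,-17.3,-0.8,0,-1.3,8.5],[3.1,-4.9,-17.3,-0.8,0,-1.3,8.5]]'; python3 - <<'E'
from h import *
from rig import manip,eyes
s=manip.get_state()
d=eyes.get_image("wrist"); np.savez("pics/w1.npz",**d); cv2.imwrite("pics/w1.png",d["color"])
W=cloud(d)
nv=np.array([-.5*np.cos(.031),-.5*np.sin(.031),.866]);av=np.array([.866*np.cos(.031),.866*np.sin(.031),.5])
P=W[np.isfinite(W[...,2])]
for nm,y0,y1 in(("pink",-.19,-.09),("mint",-.3,-.2)):
    Q=P[(P[:,0]>.36)&(P[:,0]<.66)&(P[:,1]>y0)&(P[:,1]<y1)&(P[:,2]>.02)]; 
    if len(Q)<50: print(nm,len(Q)); continue
    h=Q@nv; Q=Q[abs(h+.163)<.008]
    print(nm,len(Q),np.median(Q@nv),rect(np.c_[Q@av,Q[:,1]]),Q.min(0).round(3),Q.max(0).round(3))
E
```

```text
clock: 2.28
position: [0.4411, -0.1339, 0.2116]
ee_rot: [-0.606, 0.618, -0.342, -0.365]
contact_force: [-0.4, 0.1, -0.4]
width: 0.0849
pink 8998 -0.16009266547247178 (array([ 483.2, -136.4]), array([ 57. , 150.4]), np.float32(0.6)) [ 0.438 -0.165  0.057] [ 0.568 -0.107  0.14 ]
mint 9617 -0.1594410921173564 (array([ 446.8, -252.8]), array([ 57.8, 221. ]), np.float32(1.03)) [ 0.376 -0.281  0.031] [ 0.573 -0.222  0.141]
```

View pics/w1.png

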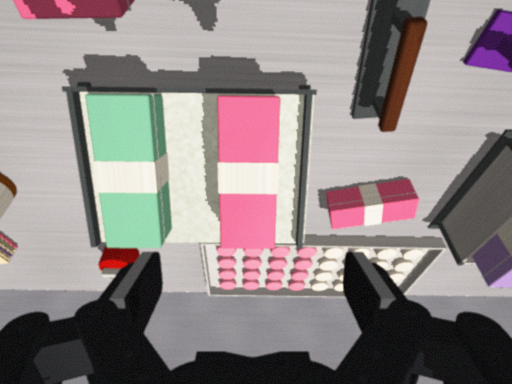

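```bash
python3 - <<'E'
from h import *
from rig import manip,eyes
s=manip.get_state()
for o in (.03,-.014):
    p,Rg=rackpose(1.3,[.515,-.135,.0815],o); print(p); go(p,Rg,s)
E
```

```text
[ 0.50000386 -0.13534031  0.10748075]
sh [11.98  0.05 -0.5 ] turn [ 0.7  0.6 -0. ] | 12.0 0.9
sh [11.98  0.05 -0.5 ] turn [-1.793e+02  1.000e-01  9.000e-01] | 12.0 179.3
[ 0.5219982  -0.13484119  0.06937565]
sh [16.38  0.05 -0.54] turn [ 0.7  0.6 -0. ] | 16.4 0.9
sh [16.38  0.05 -0.54] turn [-1.793e+02  1.000e-01  9.000e-01] | 16.4 179.3
```

```bash
python3 -m crank '[[4,0,-0.3,0.7,0.6,0,7.4],[8,0,-0.3,0.7,0.6,0,7.4],[11,0,-0.3,0.7,0.6,0,7.4],[11,0,-0.3,0.7,0.6,0,7.4]]'; python3 - <<'E'
from h import *
from rig import manip,eyes
s=manip.get_state()
p,Rg=rackpose(1.3,[.515,-.135,.0815],-.014); print(p); go(p,Rg,s)
d=eyes.get_image("wrist"); cv2.imwrite("pics/w2.png",d["color"])
E
```

```text
clock: 2.82
position: [0.4956, -0.1318, 0.1165]
ee_rot: [-0.608, 0.616, -0.348, -0.362]
contact_force: [-0.8, 0.6, -0.0]
width: 0.0739
[ 0.5219982  -0.13484119  0.06937565]
sh [ 5.4   0.05 -0.36] turn [-0.  -0.  -0.3] | 5.4 0.3
sh [ 5.4   0.05 -0.36] turn [180.   -0.4   0. ] | 5.4 180.0
```

View pics/w2.png

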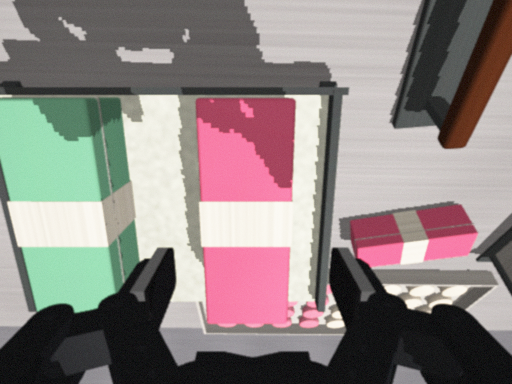

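```bash
python3 -m crank '[[0,0,-0.35,0,0,0,7.4],[2.5,0,-0.35,0,0,0,7.4],[4.5,0,-0.35,0,0,0,7.4],[5.4,0,-0.35,0,0,0,7.4],[5.4,0,-0.35,0,0,0,7.4]]'; python3 - <<'E'
from h import *
from rig import manip,eyes
s=manip.get_state()
p,Rg=rackpose(1.3,[.515,-.135,.0815],-.014); print(p); go(p,Rg,s)
d=eyes.get_image("wrist"); cv2.imwrite("pics/w3.png",d["color"])
E
```

```text
clock: 3.5
position: [0.5279, -0.1352, 0.0797]
ee_rot: [-0.605, 0.614, -0.358, -0.359]
contact_force: [0.4, 0.2, -0.1]
width: 0.0741
[ 0.5219982  -0.13484119  0.06937565]
sh [0.62 1.01 0.05] turn [-0.5 -0.9 -1. ] | 1.2 1.4
sh [0.62 1.01 0.05] turn [179.5  -1.5   1.4] | 1.2 179.5
```

View pics/w3.png

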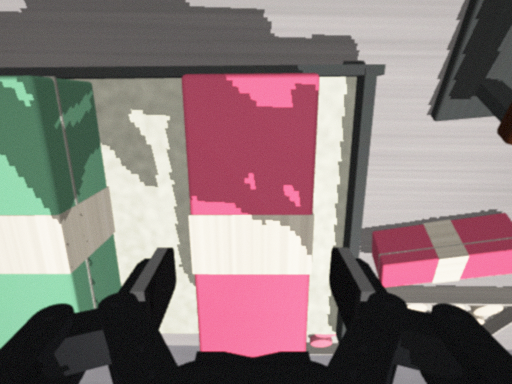

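```bash
python3 - <<'E'
from h import *
from rig import manip,eyes
s=manip.get_state();print(s["qpos"].round(3) if hasattr(s["qpos"],"round") else s["qpos"],s["qd"])
p,Rg=rackpose(1.3,[.515,-.135,.0815],-.014); go(p,Rg,s)
E
```

```text
[-0.565  0.163  2.19   0.661  0.43  -2.704] [-0.00434454 -0.00592797  0.00185599  0.00015755 -0.00202726 -0.00057583]
sh [0.64 1.01 0.05] turn [-0.5 -0.9 -1. ] | 1.2 1.4
sh [0.64 1.01 0.05] turn [179.5  -1.5   1.4] | 1.2 179.5
```

Joint 6 has run to its limit, so the pose falls about 12 mm short. I'll back out along the tool axis and use the half-turn version of the grasp.

```bash
python3 -m crank '[[-2,0,0,0,0,0,7.4],[-6,0,0,0,0,0,7.4],[-10,0,0,0,0,0,7.4],[-12,0,0,0,0,0,7.4]]'; python3 -m crank '[[0,0,0,10,0,0,7.4],[0,0,0,20,0,0,7.4]]'; python3 - <<'E'
from h import *
from rig import manip,eyes
s=manip.get_state();print(s["qpos"].round(3))
p,Rg=rackpose(1.3,[.515,-.135,.0815],.14); go(p,Rg,s)
E
```

```text
clock: 4.05
position: [0.469, -0.1352, 0.187]
ee_rot: [-0.605, 0.615, -0.358, -0.358]
contact_force: [0.6, -0.2, 0.8]
width: 0.0742
clock: 4.3
position: [0.4691, -0.1349, 0.1855]
ee_rot: [0.704, -0.498, 0.416, 0.29]
contact_force: [-0.0, -0.2, -0.4]
width: 0.0738
[-0.666 -0.076  2.106  0.45   0.747 -2.169]
sh [-2.68  1.13 -0.6 ] turn [-20.8  -1.1  -0.7] | 3.0 20.8
sh [-2.68  1.13 -0.6 ] turn [159.2  -1.    1.6] | 3.0 159.2
```

```bash
python3 -m crank '[[-1,0,0,10,0,0,7.4],[-2,0,0,20,0,0,7.4],[-2.5,0,0,30,0,0,7.4],[-2.5,0,0,40,0,0,7.4],[-2.5,0,0,50,0,0,7.4]]';  python3 -m crank '[[0,0,0,10,0,0,7.4],[0,0,0,20,0,0,7.4],[0,0,0,30,0,0,7.4],[0,0,0,40,0,0,7.4],[0,0,0,50,0,0,7.4]]';  python3 -m crank '[[0,0,0,10,0,0,7.4],[0,0,0,20,0,0,7.4],[0,0,0,30,0,0,7.4],[0,0,0,40,0,0,7.4],[0,0,0,50,0,0,7.4]]'; python3 -m crank '[[0,0,0,9,0,0,7.4],[0,0,0,9,0,0,7.4]]'; python3 - <<'E'
from h import *
from rig import manip,eyes
s=manip.get_state();print(s["qpos"].round(3))
p,Rg=rackpose(1.3,[.515,-.135,.0815],.14); go(p,Rg,s)
E
```

```text
clock: 4.92
position: [0.4568, -0.1346, 0.2068]
ee_rot: [0.848, -0.153, 0.5, 0.087]
contact_force: [0.6, 0.2, -0.5]
width: 0.0742
clock: 5.55
position: [0.4569, -0.1345, 0.2067]
ee_rot: [0.833, 0.219, 0.49, -0.132]
contact_force: [-0.5, -0.5, -0.7]
width: 0.0738
clock: 6.18
position: [0.4569, -0.1345, 0.2067]
ee_rot: [0.663, 0.551, 0.388, -0.327]
contact_force: [0.6, 0.2, -0.0]
width: 0.074
clock: 6.42
position: [0.457, -0.1345, 0.2066]
ee_rot: [0.62, 0.599, 0.363, -0.355]
contact_force: [-1.1, -0.3, -0.5]
width: 0.0741
[-0.691 -0.118  2.082  0.431  0.819  0.611]
sh [-0.24 -1.24  0.17] turn [-179.4   -1.6    1.4] | 1.3 179.4
sh [-0.24 -1.24  0.17] turn [0.6 0.9 1. ] | 1.3 1.5
```

```bash
python3 -m crank '[[1,-1.2,0.15,0.6,0.9,1,7.4],[3,-1.2,0.15,0.6,0.9,1,7.4],[5,-1.2,0.15,0.6,0.9,1,7.4],[5,-1.2,0.15,0.6,0.9,1,7.4]]';  python3 - <<'E'
from h import *
from rig import manip,eyes
s=manip.get_state();print(s["qpos"].round(3))
p,Rg=rackpose(1.3,[.515,-.135,.0815],-.014); go(p,Rg,s)
d=eyes.get_image("wrist"); np.savez("pics/w4.npz",**d); cv2.imwrite("pics/w4.png",d["color"])
W=cloud(d)
P=W[np.isfinite(W[...,2])]
nv=np.array([-.5,0,.866]);av=np.array([.866,0,.5])
Q=P[(P[:,0]>.36)&(P[:,0]<.66)&(P[:,1]>-.19)&(P[:,1]<-.09)&(P[:,2]>.02)]; 
h=Q@nv; Q=Q[abs(h+.162)<.008]
print(len(Q),np.median(Q@nv),rect(np.c_[Q@av,Q[:,1]]))
E
```

```text
clock: 6.92
position: [0.4706, -0.1359, 0.1555]
ee_rot: [0.616, 0.608, 0.362, -0.347]
contact_force: [-0.3, 0.2, -0.2]
width: 0.074
[-0.694 -0.033  2.164  0.55   0.68   0.478]
sh [10.03  0.17  0.03] turn [-180.    -0.2   -0.2] | 10.0 180.0
sh [10.03  0.17  0.03] turn [ 0.  -0.1  0.1] | 10.0 0.2
13902 -0.16218423228469173 (array([ 487.4, -136.5]), array([ 56.8, 149.4]), np.float32(0.98))
```

View pics/w4.png

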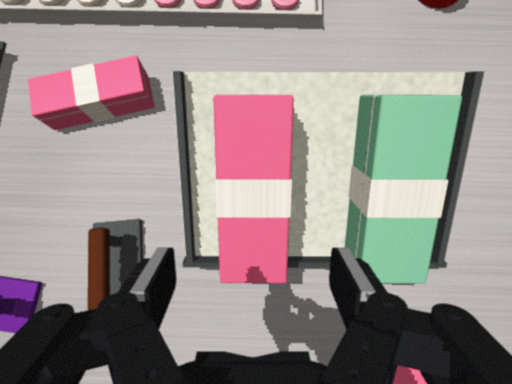

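The wrist view shows the pink box centred between the fingers (box mid column 254, fingers 252), on the white band. I'll descend.

```bash
python3 -m crank '[[4,0.15,0.05,0,0,0,7.4],[7,0.15,0.05,0,0,0,7.4],[9,0.15,0.05,0,0,0,7.4],[10,0.15,0.05,0,0,0,7.4],[10,0.15,0.05,0,0,0,7.4]]' 40;  python3 - <<'E'
from h import *
from rig import manip,eyes
s=manip.get_state();print(s["qpos"].round(3))
p,Rg=rackpose(1.3,[.515,-.135,.0815],-.014); go(p,Rg,s)
d=eyes.get_image("wrist"); cv2.imwrite("pics/w5.png",d["color"])
E
```

```text
clock: 7.6
position: [0.5227, -0.1359, 0.0709]
ee_rot: [0.616, 0.609, 0.361, -0.347]
contact_force: [0.2, 0.3, 0.5]
width: 0.074
[-0.599  0.176  2.221  0.791  0.423  0.272]
sh [ 0.1  -0.13 -0.1 ] turn [1.799e+02 0.000e+00 1.000e-01] | 0.2 179.9
sh [ 0.1  -0.13 -0.1 ] turn [-0.1 -0.   0. ] | 0.2 0.1
```

View pics/w5.png

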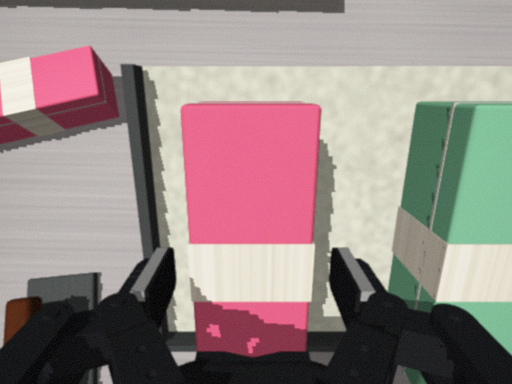

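The box is straddled evenly and no contact shows. Closing.

```bash
python3 -m crank '[[0,0,0,0,0,0,6.2],[0,0,0,0,0,0,5.0],[0,0,0,0,0,0,5.0],[0,0,0,0,0,0,5.0]]' 40; python3 -m crank '[[-1,0,0,0,0,0,5],[-2.5,0,0,0,0,0,5],[-4,0,0,0,0,0,5],[-6,0,0,0,0,0,5],[-6,0,0,0,0,0,5]]'; python3 - <<'E'
from h import *
from rig import manip,eyes
d=eyes.get_image("wrist"); cv2.imwrite("pics/w6.png",d["color"])
E
```

```text
clock: 8.15
position: [0.5224, -0.1359, 0.0718]
ee_rot: [0.616, 0.609, 0.36, -0.347]
contact_force: [-4.5, -0.5, 5.0]
width: 0.0547
clock: 8.78
position: [0.4922, -0.1369, 0.124]
ee_rot: [0.617, 0.609, 0.36, -0.347]
contact_force: [-0.5, 0.7, -1.8]
width: 0.0548
```

View pics/w6.png

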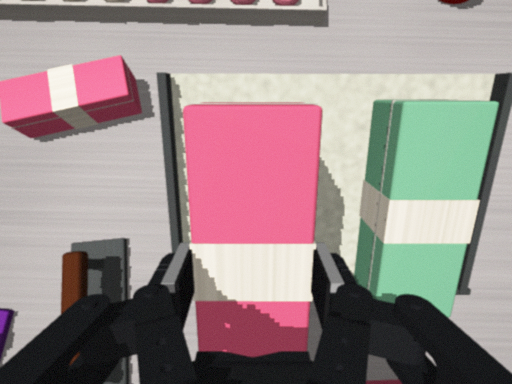

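Box held: width 54.8 mm, and the force changed by about 1.8 N, i.e. roughly 0.18 kg. Now raise it, level it, and look at the lift from a stand-off.

```bash
python3 - <<'E'
from h import *
from rig import manip
s=manip.get_state()
a=np.radians(-2); 
go([.47,-.135,.26],Rt([0,0,-1],[-np.sin(a),np.cos(a),0]),s)
E
```

```text
sh [-12.95   4.92  -0.22] turn [-170.8   45.8   -1.3] | 13.9 176.9
sh [-12.95   4.92  -0.22] turn [  3.2  -0.8 -30. ] | 13.9 30.2
```

```bash
python3 -m crank '[[-4,0,0,0,0,0,5],[-8,2,-0.1,1,0,-7,5],[-11,4,-0.2,2,-0.5,-15,5],[-13,4.9,-0.2,3,-0.8,-22,5],[-13,4.9,-0.2,3.2,-0.8,-30,5]]'; python3 - <<'E'
from h import *
from rig import manip
s=manip.get_state()
a=np.radians(-2); 
go([.45,.22,.26],Rt([0,0,-1],[-np.sin(a),np.cos(a),0]),s)
E
```

```text
clock: 9.45
position: [0.4714, -0.1353, 0.2619]
ee_rot: [-0.491, -0.509, -0.491, 0.509]
contact_force: [0.9, -1.1, -2.7]
width: 0.0549
sh [  0.19  -3.38 -35.43] turn [180.  -0.  -0.] | 35.6 180.0
sh [  0.19  -3.38 -35.43] turn [-0.  0. -0.] | 35.6 0.0
```

```bash
python3 -m crank '[[0,-0.5,-5,0,0,0,5],[0,-1,-10,0,0,0,5],[0,-1.5,-15,0,0,0,5],[0,-2,-20,0,0,0,5],[0,-2.5,-25,0,0,0,5]]';python3 -m crank '[[0,-0.4,-5,0,0,0,5],[0,-0.9,-10.4,0,0,0,5],[0,-0.9,-10.4,0,0,0,5],[0,-0.9,-10.4,0,0,0,5]]'; python3 - <<'E'
from h import *
from rig import manip,eyes
s=manip.get_state(); print(s["qpos"].round(2))
d=eyes.get_image("wrist"); np.savez("pics/w7.npz",**d); cv2.imwrite("pics/w7.png",d["color"])
E
```

```text
clock: 10.07
position: [0.4536, 0.1176, 0.2592]
ee_rot: [0.49, 0.509, 0.492, -0.508]
contact_force: [1.4, -0.1, -2.2]
width: 0.0546
clock: 10.58
position: [0.4482, 0.2199, 0.2594]
ee_rot: [-0.491, -0.508, -0.492, 0.509]
contact_force: [0.2, 1.2, -1.9]
width: 0.0547
[0.32 0.14 1.56 0.   1.44 1.92]
```

View pics/w7.png

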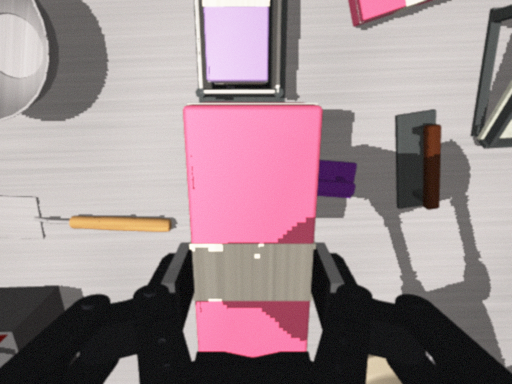

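```bash
python3 - <<'E'
from h import *
d=dict(np.load("pics/w7.npz")); W=cloud(d); H=hsv(d)
P=W.reshape(-1,3)
def sel(x0,x1,y0,y1,z0,z1): 
    return P[(P[:,0]>x0)&(P[:,0]<x1)&(P[:,1]>y0)&(P[:,1]<y1)&(P[:,2]>z0)&(P[:,2]<z1)]
Q=sel(.5,.75,.15,.3,.108,.13); print("pile",len(Q),np.median(Q[:,2]),rect(Q[:,:2]),Q.min(0),Q.max(0))
for x in np.arange(.545,.64,.015):
    q=Q[abs(Q[:,0]-x)<.006]
    if len(q)>10: print(x.round(3),len(q),np.percentile(q[:,1],[1,99]).round(4),q[:,1].min().round(4),q[:,1].max().round(4))
Q=sel(.5,.75,.15,.3,.074,.083); print("rim",len(Q),rect(Q[:,:2]))
Q=sel(.3,.55,-.06,.07,.045,.06); print("grip",len(Q),np.median(Q[:,2]),rect(Q[:,:2]))
Q=sel(.3,.55,-.06,.07,.005,.012); print("plate",len(Q),np.median(Q[:,2]),rect(Q[:,:2]))
T=W[100:240,185:325].reshape(-1,3); T=T[(T[:,2]>.25)]; z=np.median(T[:,2])
# whole box top incl front
B=sel(.3,.6,.15,.3,z-.006,z+.006); print("box top",z,len(B),rect(B[:,:2]),B.min(0),B.max(0))
c=B.mean(0); n=np.linalg.svd(B-c,full_matrices=False)[2][2]; print("normal",n.round(4))
E
```

```text
pile 5151 0.11995778217427722 (array([569.5, 228.8]), array([56.5, 64.7]), np.float32(178.32)) [0.53671934 0.19972704 0.10833256] [0.60251511 0.25758007 0.12288433]
0.545 868 [0.2027 0.2569] 0.2016 0.2576
0.56 930 [0.2015 0.2565] 0.2014 0.2573
0.575 968 [0.2012 0.2561] 0.2011 0.2569
0.59 1016 [0.2009 0.2556] 0.2008 0.2564
0.605 241 [0.2007 0.2557] 0.1999 0.2559
rim 1220 (array([567.8, 229.1]), array([90.2, 91.1]), np.float32(88.65))
grip 1298 0.05188647021261353 (array([4.305e+02, 2.000e-01]), array([ 16.8, 106.7]), np.float32(6.69))
plate 2511 0.008307325924453934 (array([430.3,   2.4]), array([ 50.5, 131.9]), np.float32(4.32))
box top 0.29629751152792244 31476 (array([460.1, 218.9]), array([ 82.2, 124.5]), np.float32(177.96)) [0.39793349 0.17798773 0.2903069 ] [0.52316661 0.26011038 0.30227983]
normal [ 6.3e-03 -2.0e-04  1.0e+00]
```

```bash
python3 - <<'E'
from h import *
from rig import manip
d=dict(np.load("pics/w7.npz")); W=cloud(d); P=W.reshape(-1,3)
B=P[(abs(P[:,2]-.2963)<.004)&(P[:,0]>.47)&(P[:,0]<.53)&(P[:,1]>.17)&(P[:,1]<.27)]
print(rect(B[:,:2]),B.min(0),B.max(0))
for x in (.48,.49,.5,.51): 
    q=B[abs(B[:,0]-x)<.003]; print(x,q[:,1].min(),q[:,1].max(),(q[:,1].min()+q[:,1].max())/2)
s=manip.get_state(); a=np.radians(-1.9)
go([.612,.2275,.20],Rt([0,0,-1],[-np.sin(a),np.cos(a),0]),s)
E
```

```text
(array([495.7, 217.6]), array([53. , 56.4]), np.float32(88.02)) [0.47000127 0.1887291  0.29302655] [0.52307235 0.24654413 0.29873959]
0.48 0.19028961726854232 0.24631088441466778 0.21830025084160504
0.49 0.18977309604400627 0.24585308708455744 0.21781309156428186
0.5 0.18945353419258232 0.2454586265752333 0.2174560803839078
0.51 0.1889516819902982 0.24531866690752127 0.21713517444890973
sh [ 5.93 16.34 -1.39] turn [1.799e+02 2.000e-01 1.000e-01] | 17.4 179.9
sh [ 5.93 16.34 -1.39] turn [-0.1 -0.1  0.1] | 17.4 0.2
```

```bash
python3 -m crank '[[0,5,-0.4,0,0,0,5],[1,10,-0.8,0,0,0,5],[3,14.5,-1.2,0,0,0,5],[6,16.4,-1.35,0,0,0,5],[6,16.4,-1.35,0,0,0,5]]'; python3 -m crank '[[2,0,0,0,0,0,5],[4,0,0,0,0,0,5],[4,0,0,0,0,0,5],[4,0,0,0,0,0,5]]'; python3 - <<'E'
from h import *
from rig import manip,eyes
s=manip.get_state(); a=np.radians(-1.9); print(s["contact_force"],s["moment"],s["qpos"].round(2))
go([.612,.2275,.135],Rt([0,0,-1],[-np.sin(a),np.cos(a),0]),s)
for n in ("scene","top"):
    d=eyes.get_image(n); W=cloud(d); P=W.reshape(-1,3)
    for nm,zz in (("box",s["position"][2]+.037),):
        Q=P[(abs(P[:,2]-zz)<.006)&(P[:,0]>.5)&(P[:,0]<.72)&(P[:,1]>.13)&(P[:,1]<.32)]; print(n,len(Q),rect(Q[:,:2]))
    cv2.imwrite(f"pics/{n}8.png",cv2.resize(d["color"][130:220,270:390] if n=="scene" else d["color"][100:200,150:270],None,fx=5,fy=5))
E
```

```text
clock: 11.25
position: [0.6125, 0.2252, 0.1964]
ee_rot: [-0.488, -0.508, -0.492, 0.511]
contact_force: [-0.9, -0.6, -2.4]
width: 0.0547
clock: 11.75
position: [0.6132, 0.2275, 0.1621]
ee_rot: [0.491, 0.51, 0.491, -0.508]
contact_force: [-0.9, -0.5, -1.9]
width: 0.0546
[-0.88838906 -0.54507294 -1.91364502] [ 0.01706853  0.02334518 -0.02165397] [0.25 0.42 1.4  0.   1.32 1.85]
sh [ 2.71 -0.12  0.01] turn [ 1.798e+02 -1.000e-01  2.000e-01] | 2.7 179.9
sh [ 2.71 -0.12  0.01] turn [-0.1 -0.2 -0.1] | 2.7 0.2
scene 636 (array([610.8, 219.8]), array([ 71.6, 149.8]), np.float32(178.53))
top 264 (array([606.1, 223.1]), array([ 62., 150.]), np.float32(167.92))
```

View pics/scene8.png

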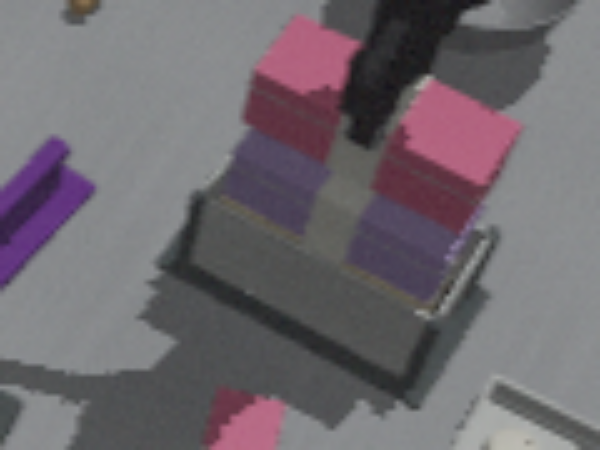

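The scene crop shows the held pink box squarely above the lilac one, with its band in line. Lowering in steps.

```bash
python3 -m crank '[[0.7,-0.1,0,0,0,0,5],[1.4,-0.1,0,0,0,0,5],[2,-0.1,0,0,0,0,5],[2.3,-0.1,0,0,0,0,5],[2.3,-0.1,0,0,0,0,5]]'; python3 -m crank '[[0.1,0,0,0,0,0,5],[0.2,0,0,0,0,0,5],[0.2,0,0,0,0,0,5]]';python3 -m crank '[[0.1,0,0,0,0,0,5],[0.2,0,0,0,0,0,5],[0.2,0,0,0,0,0,5]]'
```

```text
clock: 12.48
position: [0.6115, 0.2278, 0.1368]
ee_rot: [0.49, 0.509, 0.492, -0.509]
contact_force: [-0.6, 0.0, -2.2]
width: 0.0548
clock: 12.85
position: [0.6117, 0.2279, 0.1353]
ee_rot: [0.49, 0.509, 0.492, -0.508]
contact_force: [-0.0, 0.2, -1.9]
width: 0.0553
clock: 13.22
position: [0.6116, 0.2278, 0.1332]
ee_rot: [0.49, 0.509, 0.492, -0.508]
contact_force: [0.9, -0.1, -2.5]
width: 0.0548
```

```bash
for i in 1 2 3; do python3 -m crank '[[0.1,0,0,0,0,0,5],[0.1,0,0,0,0,0,5],[0.1,0,0,0,0,0,5]]' | grep -E "pos|force"; done
```

```text
position: [0.6118, 0.2279, 0.1326]
contact_force: [-1.1, -0.7, 0.0]
position: [0.6118, 0.2279, 0.1318]
contact_force: [-2.0, 0.5, 2.9]
position: [0.6118, 0.2279, 0.1311]
contact_force: [-1.2, -0.2, 6.3]
```

Contact was felt from z≈0.1328 (force rose from -2 to +6 N). I'll back off a millimetre to unload it, then open.

```bash
python3 -m crank '[[-0.12,0,0,0,0,0,5],[-0.12,0,0,0,0,0,5],[-0.12,0,0,0,0,0,5]]';python3 -m crank '[[0,0,0,0,0,0,5.8],[0,0,0,0,0,0,6.3],[0,0,0,0,0,0,7],[0,0,0,0,0,0,7.5],[0,0,0,0,0,0,7.5]]'; python3 - <<'E'
from h import *
from rig import manip,eyes
d=eyes.get_image("wrist"); cv2.imwrite("pics/w9.png",d["color"])
E
```

```text
clock: 14.72
position: [0.6118, 0.2279, 0.1316]
ee_rot: [0.49, 0.509, 0.492, -0.508]
contact_force: [-1.8, -0.0, 2.9]
width: 0.0548
clock: 15.35
position: [0.6117, 0.2279, 0.1314]
ee_rot: [0.49, 0.509, 0.492, -0.508]
contact_force: [0.4, 0.5, 1.1]
width: 0.075
```

View pics/w9.png

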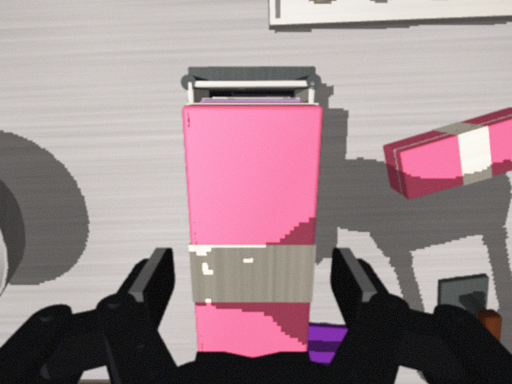

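Released: the pink box rests on the pile, square with the rim. Rising straight up and backing off for a check.

```bash
python3 -m crank '[[-2,0,0,0,0,0,7.6],[-6,0,0,0,0,0,7.6],[-11,-2,0,0,0,0,7.6],[-14,-7,0,0,0,0,7.6],[-14,-12,0,0,0,0,7.6]]'; python3 -m crank '[[0,-3,3,0,0,0,7.6],[0,-4,7,0,0,0,7.6],[0,-4,7,0,0,0,7.6]]'; python3 - <<'E'
from h import *
from rig import manip,eyes
s=manip.get_state(); print(s["qpos"].round(2),s["position"])
d=eyes.get_image("wrist"); np.savez("pics/w10.npz",**d); cv2.imwrite("pics/w10.png",d["color"])
e=eyes.get_image("scene");np.savez("pics/s10.npz",**e)
for n,dd in (("wrist",d),("scene",e)):
    P=cloud(dd).reshape(-1,3)
    def sel(x0,x1,y0,y1,z0,z1): 
        return P[(P[:,0]>x0)&(P[:,0]<x1)&(P[:,1]>y0)&(P[:,1]<y1)&(P[:,2]>z0)&(P[:,2]<z1)]
    for nm,b in {"pinktop":(.5,.75,.15,.3,.158,.178),"rim":(.5,.75,.15,.3,.074,.083),"grip":(.34,.52,-.06,.07,.045,.06),"plate":(.34,.52,-.06,.06,.005,.012)}.items():
        Q=sel(*b); print(n,nm,len(Q),np.median(Q[:,2]).round(4),rect(Q[:,:2]),Q.min(0).round(3),Q.max(0).round(3))
E
```

```text
clock: 16.02
position: [0.4925, 0.2323, 0.2747]
ee_rot: [0.491, 0.511, 0.491, -0.506]
contact_force: [0.1, 0.3, 0.7]
width: 0.0758
clock: 16.4
position: [0.4483, 0.1616, 0.2722]
ee_rot: [0.49, 0.51, 0.491, -0.509]
contact_force: [0.1, 0.7, 0.2]
width: 0.0754
[0.2  0.09 1.58 0.   1.46 1.81] [0.44832774 0.16161923 0.2721586 ]
wrist pinktop 6252 0.1693 (array([567. , 228.3]), array([56.7, 61.7]), np.float32(177.76)) [0.535 0.199 0.158] [0.597 0.258 0.172]
wrist rim 883 0.078 (array([570.4, 228.7]), array([91.5, 95.1]), np.float32(177.78)) [0.521 0.185 0.074] [0.616 0.276 0.083]
wrist grip 1141 0.0521 (array([430.9,   0. ]), array([ 16.7, 105.7]), np.float32(7.19)) [ 0.378 -0.013  0.045] [0.484 0.014 0.055]
wrist plate 2108 0.0083 (array([ 4.308e+02, -2.000e-01]), array([ 50.4, 129.9]), np.float32(7.05)) [ 0.364 -0.028  0.005] [0.498 0.032 0.012]
scene pinktop 841 0.1689 (array([609.8, 226.2]), array([ 60.3, 149.7]), np.float32(177.79)) [0.535 0.194 0.158] [0.685 0.257 0.173]
scene rim 224 0.0776 (array([611.4, 225.8]), array([ 89.1, 179.1]), np.float32(179.2)) [0.521 0.18  0.074] [0.702 0.269 0.083]
scene grip 164 0.0513 (array([430.1,  -2.1]), array([ 17.4, 105.3]), np.float32(6.38)) [ 0.378 -0.015  0.045] [0.482 0.01  0.057]
scene plate 346 0.0077 (array([435. , -20.8]), array([ 76.1, 132.7]), np.float32(14.48)) [ 0.366 -0.05   0.005] [0.497 0.03  0.012]
```

View pics/w10.png

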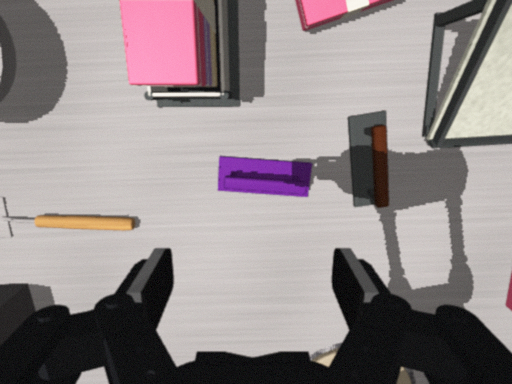

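The pink box's top reads 0.169 m with the same yaw as the rim and pile. The dark press, grip at (380,165), is the one meant; the purple one at (265,176) stays. Moving over the press.

```bash
python3 - <<'E'
from h import *
from rig import manip
s=manip.get_state(); a=np.radians(7.1)
go([.4307,-.0003,.14],Rt([0,0,-1],[-np.sin(a),np.cos(a),0]),s)
E
```

```text
sh [13.14 -1.32 16.48] turn [ 1.708e+02 -1.000e-01  3.000e-01] | 21.1 170.8
sh [13.14 -1.32 16.48] turn [-9.2 -0.2 -0. ] | 21.1 9.2
```

```bash
python3 -m crank '[[2,-0.5,5,-3,0,0,6],[5,-1,10,-6,0,0,6],[9,-1.3,15,-9,0,0,5.5],[13,-1.3,16.5,-9.2,-0.2,0,5.5],[13,-1.3,16.5,-9.2,-0.2,0,5.5]]';python3 -m crank '[[0,0,0,0,0,0,5.5],[0,0,0,0,0,0,5.5]]'; python3 - <<'E'
from h import *
from rig import manip,eyes
s=manip.get_state(); a=np.radians(7.1)
go([.4307,-.0003,.024],Rt([0,0,-1],[-np.sin(a),np.cos(a),0]),s)
d=eyes.get_image("wrist"); np.savez("pics/w11.npz",**d); cv2.imwrite("pics/w11.png",d["color"])
P=cloud(d).reshape(-1,3)
for z0,z1 in((.045,.06),(.005,.012)):
    Q=P[(P[:,0]>.34)&(P[:,0]<.52)&(P[:,1]>-.06)&(P[:,1]<.06)&(P[:,2]>z0)&(P[:,2]<z1)]
    print(rect(Q[:,:2]),np.median(Q[:,2]))
E
```

```text
clock: 17.12
position: [0.4288, -0.0008, 0.1387]
ee_rot: [0.528, 0.467, 0.532, -0.47]
contact_force: [-0.3, -0.2, -0.0]
width: 0.055
clock: 17.38
position: [0.4324, -0.0001, 0.1428]
ee_rot: [0.532, 0.468, 0.53, -0.467]
contact_force: [0.0, 0.8, -0.2]
width: 0.0549
sh [11.88 -0.2  -0.03] turn [-179.8    0.3    0.2] | 11.9 179.8
sh [11.88 -0.2  -0.03] turn [ 0.2  0.1 -0.2] | 11.9 0.3
(array([ 4.313e+02, -2.000e-01]), array([ 16. , 105.3]), np.float32(6.97)) 0.05202256422531845
(array([ 4.308e+02, -3.000e-01]), array([ 50. , 130.2]), np.float32(6.95)) 0.008254695764300185
```

View pics/w11.png

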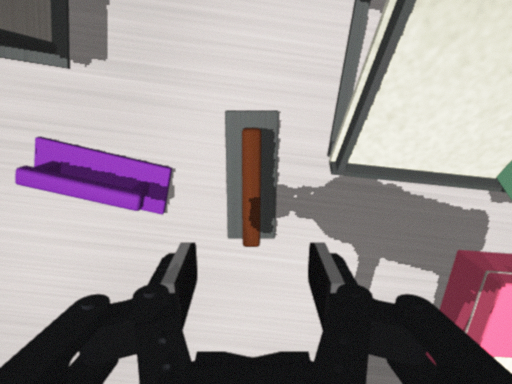

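```bash
python3 -m crank '[[4,-0.1,0,0,0,0,5],[8,-0.15,0,0,0,0,5],[10.5,-0.15,0,0,0,0,5],[11.8,-0.15,0,0,0,0,5],[11.8,-0.15,0,0,0,0,5]]' 60;python3 -m crank '[[0,0,0,0,0,0,5],[0,0,0,0,0,0,3],[0,0,0,0,0,0,1],[0,0,0,0,0,0,0.8],[0,0,0,0,0,0,0.8]]' 60; python3 -m crank '[[0,0,0,0,0,0,0.8],[0,0,0,0,0,0,0.8]]';python3 - <<'E'
from h import *
from rig import manip,eyes
d=eyes.get_image("wrist"); cv2.imwrite("pics/w12.png",d["color"])
E
```

```text
clock: 18.05
position: [0.4292, -0.001, 0.0232]
ee_rot: [0.531, 0.467, 0.53, -0.468]
contact_force: [-0.9, 0.7, 0.9]
width: 0.0498
clock: 18.68
position: [0.4295, -0.0007, 0.0239]
ee_rot: [0.53, 0.468, 0.53, -0.468]
contact_force: [-0.4, 3.7, 6.1]
width: 0.0134
clock: 18.92
position: [0.4295, -0.0007, 0.0239]
ee_rot: [0.53, 0.468, 0.53, -0.468]
contact_force: [-0.2, 4.2, 5.6]
width: 0.0137
```

View pics/w12.png

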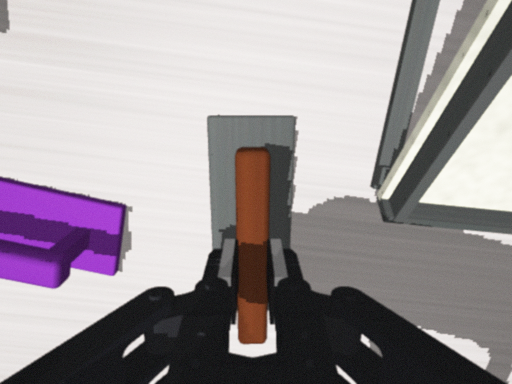

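Grip bar held between the pads. Lifting.

```bash
python3 -m crank '[[-0.5,0,0,0,0,0,0.8],[-2,0,0,0,0,0,0.8],[-5,0,0,0,0,0,0.8],[-8,0,0,0,0,0,0.8],[-8,0,0,0,0,0,0.8]]';python3 -m crank '[[-5,0,0,0,0,0,0.8],[-10,0,0,0,0,0,0.8],[-14,0,0,0,0,0,0.8],[-14,0,0,0,0,0,0.8]]'; python3 - <<'E'
from h import *
from rig import manip
s=manip.get_state(); a=np.radians(-2)
go([.45,.22,.25],Rt([0,0,-1],[-np.sin(a),np.cos(a),0]),s)
E
```

```text
clock: 19.6
position: [0.4306, -0.0016, 0.1045]
ee_rot: [0.532, 0.468, 0.529, -0.467]
contact_force: [1.1, -0.3, -5.5]
width: 0.0136
clock: 20.1
position: [0.4306, -0.0013, 0.2442]
ee_rot: [0.532, 0.468, 0.529, -0.467]
contact_force: [0.5, -0.9, -4.9]
width: 0.0134
sh [ -0.63   4.69 -21.72] turn [-170.8    0.3    0.2] | 22.2 170.8
sh [ -0.63   4.69 -21.72] turn [ 9.2  0.1 -0.2] | 22.2 9.2
```

```bash
python3 -m crank '[[-0.2,1,-5,2,0,0,0.8],[-0.4,2,-10,5,0,0,0.8],[-0.6,3,-15,7,0,0,0.8],[-0.6,4,-19,9.2,0.1,-0.2,0.8],[-0.6,4.7,-21.7,9.2,0.1,-0.2,0.8]]';python3 -m crank '[[0,0,0,0,0,0,0.8],[0,0,0,0,0,0,0.8],[0,0,0,0,0,0,0.8]]'; python3 - <<'E'
from h import *
from rig import manip,eyes
s=manip.get_state(); print(s["qpos"].round(2),s["position"])
d=eyes.get_image("wrist"); np.savez("pics/w13.npz",**d); cv2.imwrite("pics/w13.png",d["color"])
P=cloud(d).reshape(-1,3)
Q=P[(P[:,0]>.5)&(P[:,0]<.75)&(P[:,1]>.15)&(P[:,1]<.3)&(P[:,2]>.158)&(P[:,2]<.178)]
print("pink",len(Q),rect(Q[:,:2]),np.median(Q[:,2]),Q.min(0),Q.max(0))
for x in (.545,.555,.565,.575):
    q=Q[abs(Q[:,0]-x)<.003]; print(x,q[:,1].min().round(4),q[:,1].max().round(4))
z=s["position"][2]
for nm,lo,hi in (("grip",z+.02,z+.035),("plate",z-.024,z-.01)):
    Q=P[(P[:,0]>.35)&(P[:,0]<.53)&(P[:,1]>.17)&(P[:,1]<.27)&(P[:,2]>lo)&(P[:,2]<hi)&(P[:,0]>.465)]
    print(nm,len(Q),rect(Q[:,:2]),np.median(Q[:,2]),Q.min(0),Q.max(0))
    for x in (.475,.485,.495,.505):
        q=Q[abs(Q[:,0]-x)<.003]
        if len(q): print(x,q[:,1].min().round(4),q[:,1].max().round(4),np.median(q[:,2]).round(4))
E
```

```text
clock: 20.72
position: [0.4469, 0.2215, 0.2448]
ee_rot: [-0.489, -0.505, -0.494, 0.511]
contact_force: [-0.5, -1.4, -5.2]
width: 0.0138
clock: 21.1
position: [0.448, 0.2191, 0.2477]
ee_rot: [-0.49, -0.507, -0.492, 0.511]
contact_force: [0.2, -0.9, -4.7]
width: 0.0135
[0.31 0.14 1.58 0.   1.42 1.92] [0.44804331 0.21909811 0.24771404]
pink 6321 (array([561.3, 228.9]), array([50.6, 56.1]), np.float32(87.82)) 0.16942904675747247 [0.53504245 0.20051728 0.16552402] [0.58748345 0.25747228 0.17240041]
0.545 0.2021 0.2569
0.555 0.201 0.2567
0.565 0.2009 0.2567
0.575 0.2007 0.2565
grip 2809 (array([483.9, 217.1]), array([16.1, 38.2]), np.float32(177.84)) 0.27592494402210394 [0.46501253 0.20872241 0.26781035] [0.50307278 0.22585468 0.27847112]
0.475 0.2097 0.2255 0.2761
0.485 0.2095 0.2249 0.2761
0.495 0.2088 0.2247 0.2758
0.505 0.2104 0.2237 0.2731
plate 5401 (array([489.5, 218. ]), array([50. , 50.4]), np.float32(177.9)) 0.23210689930112355 [0.4650305  0.19242993 0.22838981] [0.5154642  0.24352758 0.23460176]
0.475 0.1936 0.2435 0.2323
0.485 0.1931 0.2429 0.2322
0.495 0.1931 0.2428 0.2321
0.505 0.1924 0.2425 0.232
```

View pics/w13.png

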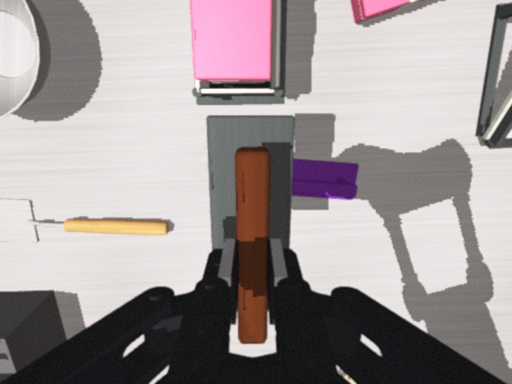

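```bash
python3 - <<'E'
from h import *
from rig import manip
s=manip.get_state(); a=np.radians(-2)
go([.6095,.2267,.215],Rt([0,0,-1],[-np.sin(a),np.cos(a),0]),s)
E
```

```text
sh [ 3.23 16.1  -1.34] turn [ 1.799e+02  5.000e-01 -1.000e-01] | 16.5 179.9
sh [ 3.23 16.1  -1.34] turn [-0.1  0.   0.3] | 16.5 0.3
```

```bash
python3 -m crank '[[0,5,-0.4,0,0,0,0.8],[0,10,-0.8,0,0,0,0.8],[0.5,14,-1.2,0,0,0.2,0.8],[1.5,16,-1.3,0,0,0.3,0.8],[2.5,16.1,-1.3,0,0,0.3,0.8]]';python3 -m crank '[[0.3,0,0,0,0,0,0.8],[0.3,0,0,0,0,0,0.8],[0.3,0,0,0,0,0,0.8]]'; python3 - <<'E'
from h import *
from rig import manip,eyes
s=manip.get_state(); print(s["contact_force"]); a=np.radians(-2)
go([.6095,.2267,.200],Rt([0,0,-1],[-np.sin(a),np.cos(a),0]),s)
d=eyes.get_image("wrist");cv2.imwrite("pics/w14.png",d["color"])
e=eyes.get_image("scene");cv2.imwrite("pics/s14.png",cv2.resize(e["color"][120:220,270:390],None,fx=5,fy=5))
E
```

```text
clock: 21.78
position: [0.61, 0.2267, 0.2216]
ee_rot: [-0.491, -0.509, -0.491, 0.509]
contact_force: [-0.8, 0.6, -5.0]
width: 0.0135
clock: 22.15
position: [0.6093, 0.2278, 0.2212]
ee_rot: [0.492, 0.509, 0.491, -0.508]
contact_force: [1.7, -0.6, -4.4]
width: 0.0135
[ 1.66130857 -0.59166626 -4.39017324]
sh [2.12 0.02 0.11] turn [-180.     0.2   -0. ] | 2.1 180.0
sh [2.12 0.02 0.11] turn [ 0.  -0.  -0.1] | 2.1 0.1
```

View pics/w14.png

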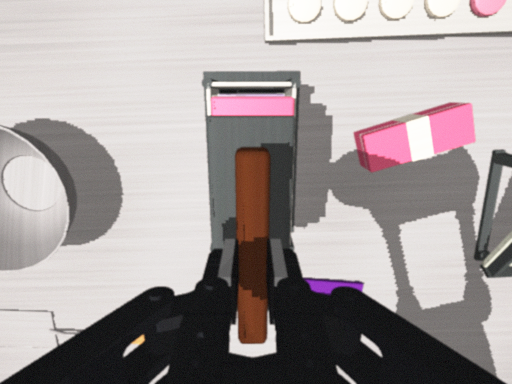

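View pics/s14.png

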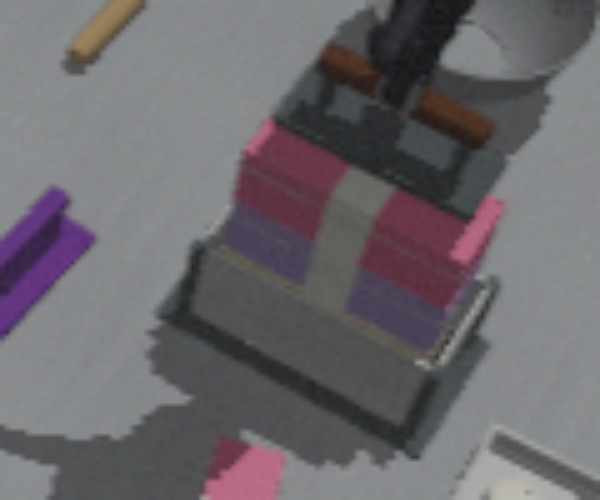

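The press is centred over the pink box in both views. Lowering.

```bash
python3 -m crank '[[0.6,0,0.1,0,0,0,0.8],[1.2,0,0.1,0,0,0,0.8],[1.8,0,0.1,0,0,0,0.8],[2.1,0,0.1,0,0,0,0.8],[2.1,0,0.1,0,0,0,0.8]]'; for i in 1 2 3; do python3 -m crank '[[0.1,0,0,0,0,0,0.8],[0.2,0,0,0,0,0,0.8],[0.2,0,0,0,0,0,0.8]]' | grep -E "pos|force"; done
```

```text
clock: 22.88
position: [0.6097, 0.2265, 0.1987]
ee_rot: [0.491, 0.509, 0.491, -0.509]
contact_force: [-0.4, 0.0, -4.6]
width: 0.0136
position: [0.6098, 0.2265, 0.1972]
contact_force: [0.3, 0.6, -5.3]
position: [0.6098, 0.2265, 0.195]
contact_force: [-0.3, 0.0, -5.2]
position: [0.6099, 0.2266, 0.1933]
contact_force: [0.2, -0.2, -4.1]
```

```bash
for i in 1 2 3; do python3 -m crank '[[0.07,0,0,0,0,0,0.8],[0.07,0,0,0,0,0,0.8],[0.07,0,0,0,0,0,0.8]]' | grep -E "pos|force"; done
```

```text
position: [0.6099, 0.2267, 0.1928]
contact_force: [-1.7, -0.0, -2.4]
position: [0.61, 0.2267, 0.1922]
contact_force: [-0.5, 1.1, 0.3]
position: [0.61, 0.2267, 0.1915]
contact_force: [-0.7, 1.0, 3.1]
```

The pile now carries the press's full weight plus about 3 N. Opening.

```bash
python3 -m crank '[[-0.04,0,0,0,0,0,1.6],[-0.04,0,0,0,0,0,2],[-0.04,0,0,0,0,0,3],[-0.04,0,0,0,0,0,4.5],[-0.04,0,0,0,0,0,5]]'; python3 -m crank '[[-0.5,0,0,0,0,0,5],[-2,0,0,0,0,0,5],[-5,0,0,0,0,0,5],[-9,0,0,0,0,0,5],[-12,0,0,0,0,0,5]]'; python3 -m crank '[[0,-5,0,0,0,0,5],[0,-10,3,0,0,0,5],[0,-15,6,0,0,0,5],[0,-20,9,0,0,0,5],[0,-20,9,0,0,0,5]]'; python3 - <<'E'
from h import *
from rig import manip,eyes
s=manip.get_state(); print(s["contact_force"],s["position"])
for n in ("wrist","scene","top"):
    d=eyes.get_image(n); cv2.imwrite(f"pics/{n}15.png",d["color"] if n!="scene" else cv2.resize(d["color"][100:340,120:420],None,fx=2.6,fy=2.6))
    P=cloud(d).reshape(-1,3)
    for nm,lo,hi in (("grip",.208,.225),("plate",.173,.182),("pink",.162,.172),("rim",.074,.083)):
        Q=P[(P[:,0]>.5)&(P[:,0]<.75)&(P[:,1]>.13)&(P[:,1]<.32)&(P[:,2]>lo)&(P[:,2]<hi)]
        if len(Q)>20: print(n,nm,len(Q),np.median(Q[:,2]).round(4),rect(Q[:,:2]))
E
```

```text
clock: 25.75
position: [0.61, 0.2264, 0.1914]
ee_rot: [0.491, 0.509, 0.491, -0.508]
contact_force: [0.3, -0.3, 0.2]
width: 0.0497
clock: 26.38
position: [0.6102, 0.2267, 0.3148]
ee_rot: [0.492, 0.51, 0.49, -0.507]
contact_force: [0.9, 0.2, -0.1]
width: 0.05
clock: 27.0
position: [0.4031, 0.1424, 0.3132]
ee_rot: [0.492, 0.51, 0.49, -0.508]
contact_force: [0.3, 0.7, 0.3]
width: 0.0502
[0.25493896 0.73656751 0.32032462] [0.40311387 0.14237608 0.31319704]
wrist plate 1104 0.1761 (array([553.2, 228.5]), array([13.7, 49.8]), np.float32(87.92))
wrist pink 1115 0.168 (array([548.8, 229. ]), array([26.6, 56.6]), np.float32(88.32))
wrist rim 720 0.0779 (array([553.2, 229.2]), array([61.3, 91.2]), np.float32(88.53))
scene grip 239 0.2186 (array([610.8, 225.6]), array([ 20.7, 104.9]), np.float32(178.89))
scene plate 501 0.176 (array([610.3, 224.4]), array([ 53. , 130.3]), np.float32(178.5))
scene pink 233 0.1673 (array([609.4, 224.5]), array([ 59.2, 150.3]), np.float32(177.22))
scene rim 233 0.0775 (array([611.4, 227.5]), array([ 91.1, 177.9]), np.float32(177.95))
top grip 153 0.219 (array([609.7, 231.3]), array([ 16.6, 103.7]), np.float32(177.95))
top plate 296 0.1768 (array([607.1, 230.2]), array([ 54.3, 147.3]), np.float32(179.86))
top pink 185 0.1687 (array([608.4, 230.7]), array([ 57. , 149.9]), np.float32(177.75))
top rim 127 0.0779 (array([608.4, 231.7]), array([ 86.6, 174.2]), np.float32(178.01))
```

View pics/scene15.png

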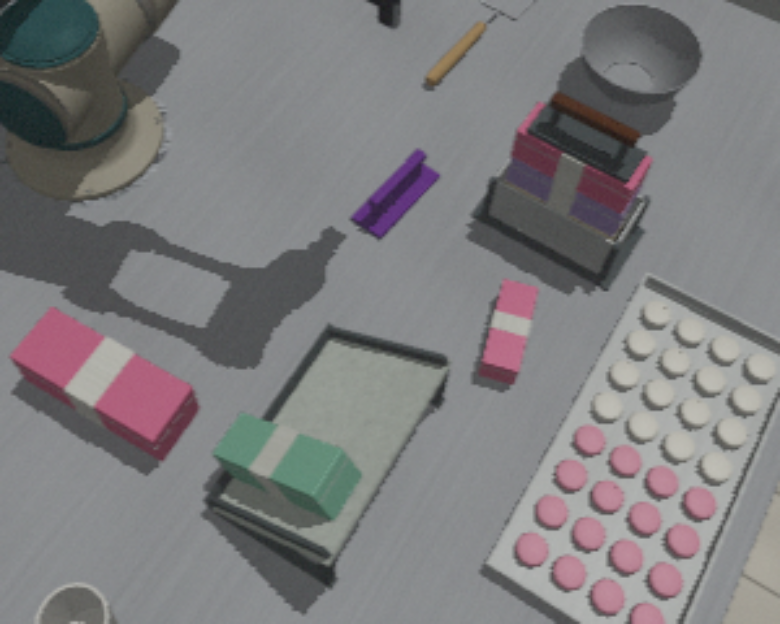

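View pics/top15.png

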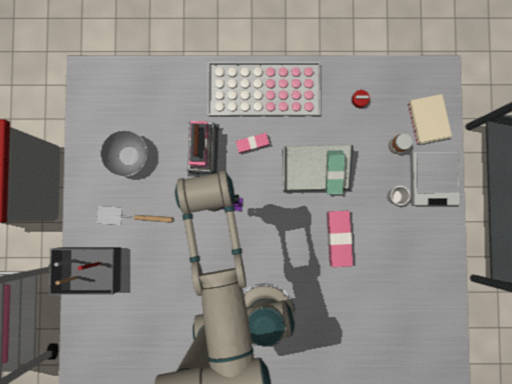

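Within each view the press, pink box and rim centres agree to 3 mm or better, and the press lies flat and lengthwise. Mint and the bystanders look unmoved, and the arm is clear. Handing in.

```bash
python3 -c "
from rig import manip; print(manip.sign_off())"
```

```text
the job is handed in; nothing more can be done
None
```

The pink box from the rack is on the pile in the lift, and the dark steel press lies lengthwise on the middle of it. I handed the job in at about 27 s.

- **Pink box:** I lowered it until I felt contact, about 8 N beyond its own weight at the most. I backed off a millimetre before letting go. Its top then read 0.169 m, which fits a pile top of about 0.1195 m.
- **Press:** I let go once the pile carried its full weight plus about 3 N.
- **Last checks:** In each full view, the centres of press, pink box and lift rim agree to 3 mm or better. Most angles match to about 1°, and the worst, in the coarse top view, are about 2° apart. The pink box and plate read 0.168 and 0.176 m, so both lie flat. The mint box, the look-alikes and the bystanders look unmoved, and the arm is clear.

**Problems and disagreements:**
- **Joint limit:** on the first approach to the rack, joint 6 ran to its limit. It read -2.704 rad against the stated -2.7. I backed out without touching anything and used the half-turn grasp instead.
- **Cameras:** the top camera reads about 5 mm more in y than the scene and wrist cameras, which agree with each other. I relied on those two.

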